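Stack the spice tins and snap the cap on the top one

TASK

Build the spice column: stack the two loose square tins one after the other onto the tall bottom tin where it stands, each pushed fully down over the neck below and square with it, then let go of them. Then take the petal-skirted snap cap from the round tray, set it on the sifter neck of the top tin and press it straight down past the click until it is fully home, and finish while still holding it pressed firmly down (nothing is put down or released at the end). Leave the other things where they are: shove or knock over nothing, and do not mistake the small plain twist lid for the snap cap.

Things in the scene. Friction and masses are not known exactly. Their poses are not given: they have to be found in the camera images.
- bottom_tin: tall square steel tin, start of the column: 56 x 56 mm, 84 mm from underside to the rim of its flat square top, on a wide white foot plate of 84 x 84 x 8 mm; same cone and neck on top as the loose tins (22 mm above the rim). Origin: centre of the foot plate's underside; z up, x and y square to its sides. About 450 g, loose, stands on the board
- tin_a: loose square stacking tin of bare steel with paper labels, 56 x 56 mm, 58 mm from underside to the rim of its flat square top (80 mm with the neck), about 140 g, upright on the board. Hollow underside 48 x 48 mm, 24.5 mm deep, walls 4 mm. Origin: centre of the underside; z up, x and y square to its sides. The two loose tins are alike; either may go first
- tin_a_neck (a point): top centre of tin_a's neck, 80 mm over its origin. A steel cone (43 mm wide, 5 mm high) rises from the flat top, then the white sifter neck: 26 mm thick, a bead 34 mm across at 11 to 13 mm over the rim, tapering above to 19 mm at the top
- tin_b: second loose square tin, the same as tin_a in every way; the two change places. Stacked, the hollow underside drops over cone and neck of the tin below with 2.5 mm play a side until its walls rest on that tin's flat top: origin then 84 mm over the bottom tin's origin, or 58 mm over another loose tin's
- tin_b_neck (a point): top centre of tin_b's neck, 80 mm over its origin; same neck as tin_a
- snap_cap: black plastic snap cap, 30 mm tall: solid ribbed disc 48 mm across from 15.8 to 29.8 mm over the origin, above a skirt of four sprung petals 40 mm across with an inward lip at the bottom. Origin: centre of the underside; z up; petals face +-x and +-y. About 38 g, lies petals down on the tray's floor
- snap_cap_grip (a point): where to grip the cap: centre of its solid disc, 22.8 mm over its origin. Set on a neck, the cap first rests with its origin 74 mm over the tin's. Pressed, the force climbs to 8 to 12 N at 70 mm, then a click: it falls to almost nothing and the cap meets the neck's top hard at 64.2 mm, home. The lip finds the neck from up to 4 mm off centre. Stay under about 25 N
- tray: round aluminium tray, fixed: 210 mm across, floor 3 mm thick, rim 9 mm high. Origin: centre of the underside, on the board
- insert: light grey melamine shelf insert lying fixed on the table: board 620 mm (x) by 920 mm (y), its top 18 mm above the table; a front lip on the robot's side, 16 mm thick, 27 mm higher than the board. Origin: centre of the underside
- clamp: steel screw clamp on the front lip holding a steel sieve upright, fixed; 230 mm high over the board, sieve 110 mm wide in y. Origin: middle of the clamp, at board height.
- jar: bystander: loose glass jar with a black twist cap, 44 mm across, 88 mm tall. Origin: centre of the underside
- pinch_bowl: bystander: small white bowl, 70 mm across, 32 mm high. Origin: centre of the underside
- mill: bystander: dark wooden pepper mill, 48 mm across, 136 mm tall. Origin: centre of the underside
- measure: bystander: small steel measuring cup, 56 mm across, 45 mm high. Origin: centre of the underside
- spoon: bystander: wooden spoon, 245 mm long, lying along its own x axis near the front lip, up to 11 mm high, bowl 50 mm wide at +x. Origin: under its middle
- twist_lid: bystander: plain black twist lid, 38 mm across and only 15 mm tall, no petals, lying on the tray beside the snap cap. Origin: centre of the underside
Things that resemble listed ones, but are neither listed nor needed, are in the scene too. What is shaped like the tin_b but green or red is not meant.

How it is judged:
By the outcome, as a careful person would: the job done as asked, in the order asked, and still so for the second after the job is handed in, while the arm keeps its last pose, push and grip.
It also fails if it takes over 61 s, if anything falls off the work surface, if the arm or the gripper's body presses on something with over 40 N, if the wrist force passes 120 N, or if a joint passes its speed limit or range.

ROBOT

A 6-joint arm with a two-finger parallel gripper is mounted at the origin on the work surface. World frame = base frame: x ahead of the robot, y to its left, z up, the work surface at z = 0. Lengths are in m, angles in rad, forces in N, time in s.
With the tool pointing down it reaches from about 0.3 to 0.875 m from the base axis. Payload 6.4 kg.
Tool frame: the origin (TCP) lies on the centre line of the jaws, within the pads' length; the fingertips stand ctrl.nose_length ahead of it and the grasp point (between the pads) lies 6 mm ahead of it (ctrl.nose_length is the distance from the TCP to the fingertips, in m); x points along the fingers, y is the direction in which the jaws open and shut, and the axes are right-handed (so a half turn about x gives the same grasp; the last joint's range is limited). The gripper opens to 85 mm and grips with 20 to 120 N. Pads are 22 mm wide; open, the fingers measure 114 mm over their backs; the gripper's body (76 mm by 85 mm) begins 54 mm behind the grasp point. The pads swing forward as they close: fully open they stand 13 mm farther back than shut.
Start: joints at [1.103, 0.181, 1.607, -0, 1.354, -0.206], TCP at [0.149, 0.555, 0.256] pointing down, gripper open.
Joint ranges: [-2.99, 2.99], [-0.89, 2.07], [0.3, 2.58], [-1.14, 4.28], [0, 2.63], [-3.12, 3.12]. Speed limits (rad/s): [2.57, 2.57, 3.01, 3.14, 3.14, 3.14].

INTERFACE

Orientations are given as a unit quaternion [w, x, y, z].
In Python, from bench import telemetry, cams, workorder, spotter, ctrl gives the robot as it stands. The module is installed in compiled form; this text tells all that it offers.
- The arm moves only by the tool servo_tool, never from a script. Its argument "targets" is one flat list of numbers, 4 for each row, row after row: the shift along the tool's x, y, z in mm, then the turn about the tool's x in rad. A call has exactly 5 rows; each row shifts and turns the commanded pose from where the row before left it, along the tool's axes as they then stand; what a row does not reach is not made up. A row lasts 1/10 s, in which the tool goes at most 50 mm and 8.59 degrees, less where a joint would pass 70% of its speed; a pose out of reach is approached as far as the arm can. A call is refused whole if a number of a shift passes 50 or a number of a turn 0.15, either way. A call with a gripper value outside its range is refused whole. "fingers" is the finger opening in mm, from 0 to 85.4, set as the call begins (left out, the last holds). The fingers move at their own pace and stop on an object; the grip force is fixed at half the most. Time passes only in rows, so rows that do not move let the fingers close, or fill a call up. It gives the time, the measured TCP pose, the force and the opening at its end, in the units of the state.
- telemetry.get_obs(): the state, without advancing time (a new reading comes with each control period).
- cams.camera(name): name is "scene" or "side" or "wrist"; returns (picture, depth): 384x512x3 uint8, blue, green, red; 384x512 float32, m along the optical axis (not along the pixel's ray), 0 where there is no reading.
- cams.camera_params(name): a dict with "intrinsics" (3x3 intrinsics, pixels), "R" (3x3) and "t" (3): a world point X has camera coordinates R X + t; the wrist camera has in their place "mount" (4x4, takes a point from camera to tool coordinates, whose origin is the TCP and whose axes are the tool frame's). Camera axes: x right, y down, z forward; pixel columns grow to the right and rows downward; lengths in m; the calibration is good to about 2 mm. The wrist camera is an equidistant fisheye: a pixel r from the principal point sees the ray r / f radians off the axis. A picture is of the moment at which its call begins: read the wrist's pose just before it. camera_params takes no time and is no camera call.
- workorder.hand_in(): hands the job in, once; it reports no verdict.
Trained networks look in the newest picture that a camera, given by its name, has taken for a name from the list of things; names that differ only in an ending like _2 or _b are one class to them, and where a whole thing is asked for, a point or a joint stands for the part that bears it (a point fixed in the world has none). Each returns a list of dicts, best first, with "score" (0 to 1); they miss things now and then, are a little off and sometimes report something else, mostly with a low value. They report only what shows in the picture. A call takes as long as a camera call. They do not tell look-alikes from the thing itself.
- spotter.search_frame(camera, thing): "pixel" ([column, row] in pixels, amid what is visible of it).
The state is a dict: "time_s": time; "q": joint angles; "dq": joint speeds; "joint_efforts": joint torques, N m; "eef_pos": TCP position; "eef_rot": TCP orientation; "wrist_force": force on the tool from outside, world axes, zero at the start; "torque": the same for the moment, N m; "opening": opening from 0.0 (shut) to 1.0 (fully open).
Only numpy, scipy, OpenCV 4.12 (cv2) and the standard library are available. Lean on these libraries where they do the work, as an engineer would, in place of code of your own. Each camera call takes 0.05 s, during which the arm holds its last target.

## Working session

There is one attempt and no reset: what is moved stays moved. The work goes in short steps, Python scripts to look and compute and a tool call to move; the robot and the scene stay as the last step left them, time stands still between calls to the robot, and variables do not carry over. Pictures are saved under pics/ and viewed, and the job is handed in when it is done.

Besides the shell and the picture viewer there is one more tool, called after "Call:" as name(argument=value, ...), one argument or row to a line, values as JSON. servo_tool: Moves the arm, as the interface text tells. Its arguments: {"type":"object","properties":{"targets":{"type":"array","items":{"type":"number"}},"fingers":{"type":"number"}},"required":["targets"]}

```bash
ls; mkdir -p pics; cat > h.py <<'E'
import numpy as np, cv2
from bench import telemetry, cams, workorder, spotter, ctrl
from scipy.spatial.transform import Rotation as Ro
def pose():
    o=telemetry.get_obs(); q=o["eef_rot"]; return np.array(o["eef_pos"]), Ro.from_quat([q[1],q[2],q[3],q[0]]).as_matrix()
def world(name,u,v,d,P=None,pose_=None):
    p=P or cams.camera_params(name); K=np.array(p["intrinsics"])
    u=np.asarray(u,float);v=np.asarray(v,float);d=np.asarray(d,float)
    if name!="wrist":
        c=np.stack([(u-K[0,2])/K[0,0]*d,(v-K[1,2])/K[1,1]*d,d],-1)
        return (c-np.array(p["t"]))@np.array(p["R"])
    a=(u-K[0,2])/K[0,0];b=(v-K[1,2])/K[1,1];r=np.hypot(a,b)+1e-9
    s=np.tan(r)/r*d
    c=np.stack([a*s,b*s,d],-1)
    M=np.array(p["mount"]);t,R=pose_
    return (c@M[:3,:3].T+M[:3,3])@R.T+t
def show():
    o=telemetry.get_obs()
    print({k:np.round(o[k],4).tolist() for k in o})
E
python3 - <<'E'
from h import *
show(); print(ctrl.nose_length, dir(ctrl))
print(pose()[1])
for n in ["scene","side","wrist"]:
    p0=pose()
    im,d=cams.camera(n); cv2.imwrite(f"pics/{n}0.png",im); np.savez(f"{n}0.npz",im=im,d=d,t=p0[0],R=p0[1])
    print(n,{k:np.round(v,4).tolist() for k,v in cams.camera_params(n).items()})
    if n!="wrist":
        pass
    for th in (["tin_a","bottom_tin","snap_cap","tray"] if n!="wrist" else []):
        print(th,[(np.round(r["pixel"]).tolist(),round(r["score"],2)) for r in spotter.search_frame(n,th)])
E
```

```text
pics
{'time_s': 0.0, 'q': [1.1027, 0.1816, 1.608, 0.0, 1.3538, -0.2063], 'dq': [-0.0014, 0.0001, -0.0003, -0.0003, 0.0007, 0.0017], 'joint_efforts': [-0.0032, -44.4883, -35.1323, -0.0005, 0.0094, -0.0], 'eef_pos': [0.1486, 0.555, 0.2554], 'eef_rot': [0.7008, 0.0917, 0.7013, -0.0929], 'wrist_force': [-0.1445, -0.1256, 0.9525], 'torque': [-0.0078, -0.0022, 0.0261], 'opening': 0.9972}
0.025 ['MotionError', '__class__', '__delattr__', '__dict__', '__dir__', '__doc__', '__eq__', '__format__', '__ge__', '__getattribute__', '__getstate__', '__gt__', '__hash__', '__init__', '__init_subclass__', '__le__', '__lt__', '__module__', '__ne__', '__new__', '__reduce__', '__reduce_ex__', '__repr__', '__setattr__', '__sizeof__', '__str__', '__subclasshook__', '__weakref__', 'nose_length']
[[-8.16978395e-04  2.58876170e-01  9.65910172e-01]
 [-1.55637068e-03  9.65908996e-01 -2.58877171e-01]
 [-9.99998455e-01 -1.71481133e-03 -3.86219501e-04]]
scene {'intrinsics': [[355.9389, 0.0, 253.5832], [0.0, 355.9389, 193.8839], [0.0, 0.0, 1.0]], 'R': [[-0.5413, 0.8408, 0.0082], [0.7202, 0.4686, -0.5116], [-0.434, -
[... 224 characters left out ...]
ay [([162.0, 176.0], 0.76)]
side {'intrinsics': [[362.6174, 0.0, 254.478], [0.0, 362.6174, 192.6342], [0.0, 0.0, 1.0]], 'R': [[0.9439, -0.3303, -0.0027], [-0.1984, -0.5603, -0.8042], [0.2642, 0.7596, -0.5943]], 't': [-0.4011, 0.1817, 1.093]}
tin_a [([168.0, 177.0], 0.87), ([238.0, 165.0], 0.68), ([273.0, 184.0], 0.64), ([234.0, 203.0], 0.62), ([174.0, 159.0], 0.61)]
bottom_tin [([283.0, 212.0], 0.62)]
snap_cap [([319.0, 268.0], 0.54)]
tray [([316.0, 282.0], 0.89)]
wrist {'intrinsics': [[297.3186, 0.0, 254.8434], [0.0, 297.3186, 195.6551], [0.0, 0.0, 1.0]], 'mount': [[0.0004, -0.2647, 0.9643, -0.1169], [1.0, 0.0013, -0.0001, -0.0004], [-0.0012, 0.9643, 0.2647, -0.0672], [0.0, 0.0, 0.0, 1.0]]}
```

View pics/scene0.png

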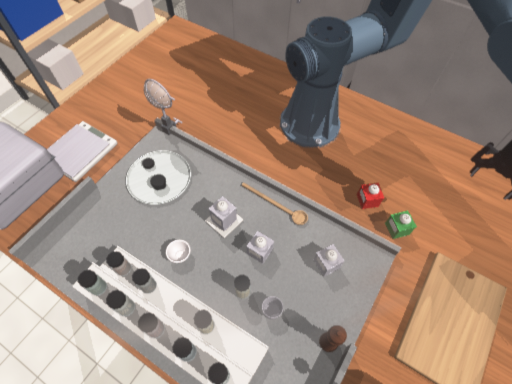

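View pics/side0.png

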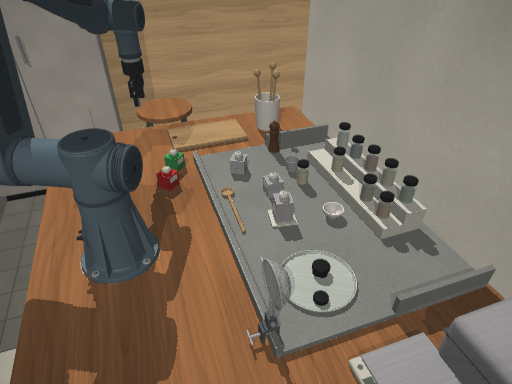

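View pics/wrist0.png

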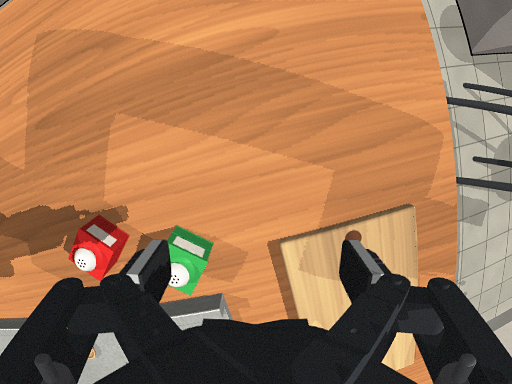

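The scene view shows the bottom tin at (222,213), the loose tins at (260,245) and (330,260), the snap cap at (158,183) and the twist lid at (148,163). The red and green look-alikes are at (371,194) and (402,223). Next I'll get 3D positions from both cameras.

```bash
cat > cloud.py <<'E'
from h import *
def cloud(n,f):
    z=np.load(f); d=z["d"]; v,u=np.mgrid[:384,:512]
    W=world(n,u,v,d,pose_=(z["t"],z["R"]) if n=="wrist" else None); W[d==0]=np.nan
    return W,z["im"]
E
python3 - <<'E'
from cloud import *
for n in ["scene","side"]:
    W,im=cloud(n,n+"0.npz")
    px={"scene":dict(bot=(222,208),t1=(261,240),t2=(330,255),cap=(158,182),lid=(148,163),tray=(180,175),board=(290,240),table=(240,120),clamp=(160,97),jar=(243,285),meas=(272,308),bowl=(178,252),spoon=(275,205),mill=(333,338)),
        "side":dict(bot=(284,197),t1=(273,177),t2=(239,157),cap=(320,265),lid=(320,297),tray=(340,280),board=(235,230),table=(160,230))}[n]
    for k,(u,v) in px.items():
        print(n,k,np.round(W[v,u],3))
    # object clusters above board
    X=W.reshape(-1,3)
    m=(X[:,0]>.25)&(X[:,0]<.95)&(abs(X[:,1])<.5)
    h,e=np.histogram(X[m][:,2],bins=np.arange(-.01,.2,.003)); print(dict(zip(np.round(e[:-1],3),h)))
# combined top-view map
H=np.full((500,400),-1.)
C=np.zeros((500,400,3),np.uint8)
for n in ["scene","side"]:
    W,im=cloud(n,n+"0.npz");X=W.reshape(-1,3);c=im.reshape(-1,3)
    i=np.round((.45-X[:,1])*500);j=np.round((X[:,0]-.2)*500)
    ok=np.isfinite(i)&(i>=0)&(i<450)&(j>=0)&(j<400)&(X[:,2]<.3)
    for a,b,z,cc in zip(i[ok].astype(int),j[ok].astype(int),X[ok,2],c[ok]):
        if z>H[a,b]: H[a,b]=z;C[a,b]=cc
hm=cv2.applyColorMap(np.clip(H/0.2*255,0,255).astype(np.uint8),cv2.COLORMAP_JET)
cv2.imwrite("pics/top0.png",np.hstack([C,hm]))
E
```

```text
scene bot [ 0.521 -0.02   0.123]
scene t1 [0.534 0.118 0.096]
scene t2 [0.471 0.298 0.101]
scene cap [ 0.526 -0.272  0.05 ]
scene lid [ 0.481 -0.358  0.036]
scene tray [ 0.456 -0.245  0.025]
scene board [0.457 0.175 0.019]
scene table [ 0.128 -0.227  0.   ]
scene clamp [ 0.346 -0.371  0.215]
scene jar [0.667 0.147 0.105]
scene meas [0.657 0.233 0.023]
scene bowl [ 0.67  -0.081  0.022]
scene spoon [0.38  0.076 0.022]
scene mill [0.666 0.394 0.143]
{np.float64(-0.01): np.int64(0), np.float64(-0.007): np.int64(53), np.float64(-0.004): np.int64(1227), np.float64(-0.001): np.int64(3564), np.float64(0.002): np.int64(1384), np.float64(0.005): np.int64(79), np.float64(0.008): np.int64(13), np.float64(0.011): np.int64(238), np.float64(0.014): np.int64(7594), np.float64(0.017): np.int64(23972), np.float64(0.02): np.int64(9313), np.float64(0.023): np.int64(1362), np.float64(0.026): np.int64(752), np.float64(0.029): np.int64(529), np.float64(0.032): np.int64(356), np.float64(0.035): np.int64(373), np.float64(0.038): np.int64(337), np.float64(0.041): np.int64(560), np.float64(0.044): np.int64(973
[... 3564 characters left out ...]
, np.float64(0.134): np.int64(119), np.float64(0.137): np.int64(124), np.float64(0.14): np.int64(109), np.float64(0.143): np.int64(165), np.float64(0.146): np.int64(112), np.float64(0.149): np.int64(78), np.float64(0.152): np.int64(68), np.float64(0.155): np.int64(85), np.float64(0.158): np.int64(63), np.float64(0.161): np.int64(66), np.float64(0.164): np.int64(74), np.float64(0.167): np.int64(60), np.float64(0.17): np.int64(66), np.float64(0.173): np.int64(85), np.float64(0.176): np.int64(159), np.float64(0.179): np.int64(68), np.float64(0.182): np.int64(101), np.float64(0.185): np.int64(123), np.float64(0.188): np.int64(25), np.float64(0.191): np.int64(27), np.float64(0.194): np.int64(32)}
```

View pics/top0.png

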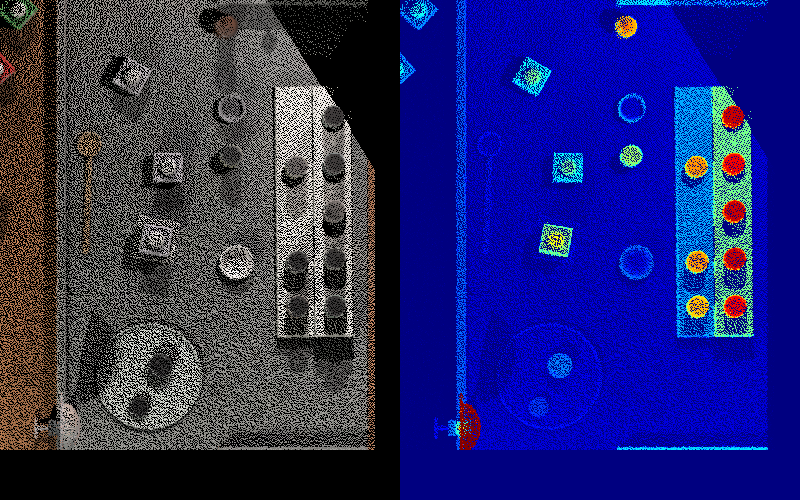

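```bash
cat > fit.py <<'E'
from cloud import *
def fitsq(X,c0,zr,half=.028,rad=.05):
    m=(abs(X[:,2]-zr)<.004)&(np.hypot(X[:,0]-c0[0],X[:,1]-c0[1])<rad); P=X[m][:,:2]
    best=None
    for a in np.deg2rad(np.arange(-45,45,.5)):
        R=np.array([[np.cos(a),-np.sin(a)],[np.sin(a),np.cos(a)]]);Q=P@R
        lo=np.percentile(Q,1.5,axis=0);hi=np.percentile(Q,98.5,axis=0)
        A=np.prod(hi-lo)
        if best is None or A<best[0]: best=(A,np.rad2deg(a),R@((lo+hi)/2),hi-lo,len(P))
    return best
def neck(X,c0,z0,z1,rad=.03):
    m=(X[:,2]>z0)&(X[:,2]<z1)&(np.hypot(X[:,0]-c0[0],X[:,1]-c0[1])<rad);P=X[m]
    c,r=cv2.minEnclosingCircle(P[:,:2].astype(np.float32))
    return np.round(np.mean(P,0),4),np.round(c,4),round(r,4),len(P)
E
python3 - <<'E'
from fit import *
S={n:cloud(n,n+"0.npz")[0].reshape(-1,3) for n in ["scene","side"]}
S["both"]=np.vstack(list(S.values()))
for n,X in S.items():
    X=X[np.isfinite(X[:,0])]
    for k,c,z in [("bot",(.515,-.03),.102),("t1",(.535,.116),.076),("t2",(.465,.298),.076)]:
        b=fitsq(X,c,z); print(n,k,"ang %.1f"%b[1],np.round(b[2],4),np.round(b[3],4),b[4],"neck",neck(X,c,z+.017,z+.027))
    print(n,"cap",neck(X,(.52,-.278),.042,.056,.035),"lid",neck(X,(.477,-.362),.03,.042,.035))
    # tray
E
```

```text
scene bot ang -10.0 [ 0.5113 -0.0298] [0.0564 0.0568] 238 neck (array([ 0.513 , -0.0285,  0.1235]), array([ 0.5128, -0.0271]), 0.015, 71)
scene t1 ang -1.5 [0.5351 0.1159] [0.0561 0.0556] 269 neck (array([0.537 , 0.1162, 0.0974]), array([0.5358, 0.1161]), 0.0148, 80)
scene t2 ang -27.5 [0.4634 0.2984] [0.0562 0.0563] 278 neck (array([0.4652, 0.2989, 0.098 ]), array([0.4652, 0.298 ]), 0.0149, 84)
scene cap (array([ 0.5208, -0.278 ,  0.0505]), array([ 0.5193, -0.2797]), 0.0251, 170) lid (array([ 0.4782, -0.362 ,  0.0359]), array([ 0.4766, -0.3622]), 0.0205, 94)
side bot ang -12.0 [ 0.5101 -0.0306] [0.0556 0.0559] 143 neck (array([ 0.5086, -0.0324,  0.1225]), array([ 0.5079, -0.0335]), 0.0151, 38)
side t1 ang -3.5 [0.534  0.1159] [0.0566 0.0556] 110 neck (array([0.533 , 0.1145, 0.0958]), array([0.5338, 0.1144]), 0.0141, 28)
side t2 ang -30.0 [0.4612 0.2984] [0.0562 0.0569] 84 neck (array([0.4599, 0.2956, 0.0964]), array([0.4618, 0.2946]), 0.0138, 22)
side cap (array([ 0.5165, -0.2829,  0.0494]), array([ 0.5184, -0.2806]), 0.0248, 209) lid (array([ 0.475 , -0.3649,  0.0349]), array([ 0.4757, -0.3634]), 0.0199, 164)
both bot ang -11.5 [ 0.5109 -0.0298] [0.0568 0.0569] 381 neck (array([ 0.5115, -0.0298,  0.1232]), array([ 0.5115, -0.0338]), 0.0178, 109)
both t1 ang -3.0 [0.5349 0.1159] [0.0564 0.0559] 379 neck (array([0.536 , 0.1158, 0.097 ]), array([0.5346, 0.116 ]), 0.0155, 108)
both t2 ang -28.0 [0.4629 0.2983] [0.0565 0.0568] 362 neck (array([0.4641, 0.2982, 0.0976]), array([0.464 , 0.2964]), 0.0165, 106)
both cap (array([ 0.5184, -0.2807,  0.0499]), array([ 0.5192, -0.2803]), 0.0255, 379) lid (array([ 0.4762, -0.3639,  0.0353]), array([ 0.4762, -0.3624]), 0.0209, 258)
```

```bash
cat > plan.py <<'E'
import sys
from h import *
# usage: plan.py x y z [yaw_deg of tool y]
p,R=pose(); a=list(map(float,sys.argv[1:]))
print("pos",np.round(p,4),"yaw_y %.2f"%np.rad2deg(np.arctan2(R[1,1],R[0,1])),"tilt",np.round(R[:2,0],4))
if len(a)>=3:
    print("shift tool mm",np.round(R.T@(np.array(a[:3])-p)*1000,1))
    if len(a)>3:
        dy=np.deg2rad(a[3])-np.arctan2(R[1,1],R[0,1]); dy=(dy+np.pi)%(2*np.pi)-np.pi
        print("turn",round(-dy,4))
o=telemetry.get_obs(); print("t",o["time_s"],"F",np.round(o["wrist_force"],2),"open",round(o["opening"],3),"q",np.round(o["q"],2))
E
python3 plan.py .50 .043 .27 87.3
```

```text
pos [0.1488 0.5554 0.2563] yaw_y 75.00 tilt [-0. -0.]
shift tool mm [ -13.7 -404.   471.9]
turn -0.2147
t 0.55 F [ 0.06 -1.28  0.11] open 1.001 q [ 1.1   0.18  1.61  0.    1.35 -0.21]
```

Call:
servo_tool(
  targets=[-2,-20,24,-0.05,0,-30,35,-0.05,0,-30,35,-0.05,0,-30,35,-0.065,0,-30,35,0],
  fingers=85,
)

```text
time_s: 1.05
eef_pos: [0.2901, 0.3912, 0.2585]
eef_rot: [0.707, 0.016, 0.707, -0.016]
wrist_force: [0.6, -0.4, -0.3]
opening: 0.997
```

```bash
python3 plan.py .50 .043 .27 87.3
```

```text
pos [0.2901 0.3912 0.2585] yaw_y 87.47 tilt [0.0005 0.0004]
shift tool mm [ -11.5 -338.6  225.1]
turn 0.0029
t 1.05 F [ 0.57 -0.36 -0.25] open 0.997 q [ 0.69 -0.02  1.82 -0.    1.34 -0.84]
```

Call:
servo_tool(
  targets=[-2,-36,24,0,-2,-36,24,0,-2,-36,24,0,-2,-36,24,0,-2,-36,24,0],
)

```text
time_s: 1.55
eef_pos: [0.4015, 0.2056, 0.2687]
eef_rot: [0.707, 0.017, 0.707, -0.016]
wrist_force: [1.1, -0.1, 0.2]
opening: 0.993
```

```bash
python3 plan.py .50 .043 .27 87.3
```

```text
pos [0.4015 0.2056 0.2687] yaw_y 87.32 tilt [0.0009 0.0003]
shift tool mm [  -1.2 -157.9  105.9]
turn 0.0004
t 1.55 F [ 1.09 -0.15  0.22] open 0.993 q [ 0.21 -0.12  1.89  0.    1.37 -1.31]
```

Call:
servo_tool(
  targets=[0,-38,25,0,0,-38,25,0,0,-38,25,0,0,-36,24,0,0,0,0,0],
)

```text
time_s: 2.05
eef_pos: [0.4949, 0.0485, 0.2685]
eef_rot: [0.707, 0.018, 0.706, -0.019]
wrist_force: [-0.7, 0.1, 0.5]
opening: 1.0
```

```bash
cat > snap.py <<'E'
import sys
from h import *
n,f=sys.argv[1:3]
p0=pose(); im,d=cams.camera(n); cv2.imwrite(f"pics/{f}.png",im); np.savez(f"{f}.npz",im=im,d=d,t=p0[0],R=p0[1])
E
python3 snap.py wrist w1; python3 plan.py .50 .043 .27 87.3; python3 - <<'E'
from fit import *
X=cloud("wrist","w1.npz")[0].reshape(-1,3);X=X[np.isfinite(X[:,0])]
for k,c,z in [("bot",(.511,-.03),.102),("t1",(.535,.116),.076),("t2",(.463,.298),.076)]:
    try:
        b=fitsq(X,c,z); print(k,"ang %.1f"%b[1],np.round(b[2],4),np.round(b[3],4),b[4],"neck",neck(X,c,z+.017,z+.027))
    except Exception as e: print(k,e)
m=(abs(X[:,0]-.42)<.05)&(abs(X[:,1]-.05)<.05); print("board z",np.median(X[m][:,2]))
E
```

```text
pos [0.4936 0.0506 0.2682] yaw_y 87.08 tilt [-0.0001 -0.0001]
shift tool mm [-1.8 -7.3  6.7]
turn -0.0039
t 2.1 F [-1.05 -0.12 -0.11] open 0.996 q [-0.14 -0.01  1.79 -0.    1.36 -1.66]
bot ang -8.5 [ 0.5113 -0.028 ] [0.0561 0.0562] 2030 neck (array([ 0.5103, -0.0273,  0.1224]), array([ 0.5113, -0.0278]), 0.0147, 580)
t1 ang -1.5 [0.5351 0.1172] [0.0562 0.0559] 1717 neck (array([0.5344, 0.1161, 0.0964]), array([0.5358, 0.1168]), 0.0145, 462)
t2 ang -29.5 [0.4633 0.2994] [0.0562 0.0561] 1083 neck (array([0.4634, 0.2972, 0.0961]), array([0.4638, 0.2983]), 0.0141, 301)
board z 0.01742477446975471
```

View pics/w1.png

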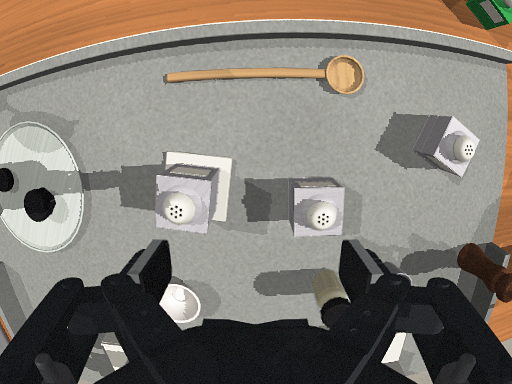

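```bash
cat >> fit.py <<'E'
from scipy.optimize import least_squares
def fitsq2(X,c0,a0,zr,h=.028,rad=.05):
    m=(abs(X[:,2]-zr)<.005)&(np.hypot(X[:,0]-c0[0],X[:,1]-c0[1])<rad); P=X[m][:,:2]
    s=.0005; g=np.zeros((240,240),np.uint8)
    ij=np.round((P-np.array(c0))/s+120).astype(int); ok=((ij>=0)&(ij<240)).all(1); ij=ij[ok]
    g[ij[:,1],ij[:,0]]=255
    g=cv2.morphologyEx(g,cv2.MORPH_CLOSE,np.ones((13,13),np.uint8))
    cs,_=cv2.findContours(g,cv2.RETR_EXTERNAL,cv2.CHAIN_APPROX_NONE); c=max(cs,key=cv2.contourArea)[:,0].astype(float)
    B=(c-120)*s+np.array(c0)
    def f(p):
        ca,sa=np.cos(p[2]),np.sin(p[2]);Q=(B-p[:2])@np.array([[ca,-sa],[sa,ca]]);
        return (np.max(abs(Q),1)-p[3])*1000
    r=least_squares(f,[c0[0],c0[1],np.deg2rad(a0),h],loss="soft_l1")
    return np.round(r.x[:2],4),"ang %.1f"%np.rad2deg(r.x[2]),"half %.4f"%r.x[3]
E
python3 snap.py wrist w2;  python3 - <<'E'
from fit import *
for f,n in [("w1","wrist"),("w2","wrist"),("scene0","scene"),("side0","side")]:
  X=cloud(n,f+".npz")[0].reshape(-1,3);X=X[np.isfinite(X[:,0])]
  for k,c,z,a in [("bot",(.511,-.029),.102,-11),("t1",(.535,.116),.076,-3),("t2",(.463,.298),.076,-28)]:
    print(f,k,*fitsq2(X,c,a,z),neck(X,c,z+.017,z+.027)[1] )
  print(f,neck(X,(.519,-.28),.042,.056,.035),"lid",neck(X,(.477,-.362),.03,.042,.035))
E
python3 plan.py .535 .1165 .15 87.5
```

```text
w1 bot [ 0.5114 -0.0282] ang -9.8 half 0.0283 [ 0.5113 -0.0278]
w1 t1 [0.5352 0.1173] ang -1.0 half 0.0282 [0.5358 0.1168]
w1 t2 [0.4634 0.2993] ang -30.1 half 0.0273 [0.4638 0.2983]
w1 (array([ 0.5191, -0.2747,  0.0492]), array([ 0.5202, -0.2787]), 0.025, 610) lid (array([ 0.4789, -0.3543,  0.0346]), array([ 0.4779, -0.3601]), 0.0191, 209)
w2 bot [ 0.5113 -0.0279] ang -9.8 half 0.0281 [ 0.511  -0.0279]
w2 t1 [0.5353 0.1169] ang -0.9 half 0.0285 [0.5353 0.1164]
w2 t2 [0.4634 0.2991] ang -29.8 half 0.0271 [0.4635 0.2992]
w2 (array([ 0.519 , -0.2747,  0.0491]), array([ 0.5197, -0.2783]), 0.0251, 612) lid (array([ 0.4788, -0.3528,  0.0344]), array([ 0.4776, -0.3588]), 0.0191, 183)
scene0 bot [ 0.5115 -0.0297] ang -10.4 half 0.0275 [ 0.5128 -0.0271]
scene0 t1 [0.5352 0.116 ] ang -1.2 half 0.0274 [0.5358 0.1161]
scene0 t2 [0.4636 0.2985] ang -29.4 half 0.0262 [0.4652 0.298 ]
scene0 (array([ 0.5208, -0.278 ,  0.0505]), array([ 0.5193, -0.2797]), 0.0251, 170) lid (array([ 0.4782, -0.362 ,  0.0359]), array([ 0.4766, -0.3622]), 0.0205, 94)
side0 bot [ 0.5092 -0.0322] ang -10.8 half 0.0240 [ 0.5079 -0.0335]
side0 t1 [0.5378 0.1079] ang 0.5 half 0.0168 [0.5338 0.1144]
side0 t2 [0.4561 0.3024] ang -3.9 half 0.0209 [0.4618 0.2946]
side0 (array([ 0.5165, -0.2829,  0.0494]), array([ 0.5184, -0.2806]), 0.0248, 209) lid (array([ 0.475 , -0.3649,  0.0349]), array([ 0.4757, -0.3634]), 0.0199, 164)
pos [0.4929 0.052  0.2681] yaw_y 87.18 tilt [-0.0007  0.0004]
shift tool mm [118.1  66.5  39. ]
turn -0.0056
t 2.15 F [-1.39  0.73 -0.07] open 0.996 q [-0.14 -0.01  1.79  0.    1.36 -1.66]
```

Call:
servo_tool(
  targets=[10,12,8,-0.016,28,18,10,-0.016,28,18,10,0,28,18,10,0,14,0,0,0],
)

```text
time_s: 2.65
eef_pos: [0.5308, 0.1208, 0.1579]
eef_rot: [0.706, 0.004, 0.708, -0.004]
wrist_force: [-0.5, -0.7, -0.4]
opening: 0.994
```

```bash
python3 plan.py .5352 .1166 .059 89
```

```text
pos [0.5308 0.1208 0.1579] yaw_y 89.37 tilt [-0.0032  0.0008]
shift tool mm [98.9 -4.3  4.8]
turn 0.0065
t 2.65 F [-0.46 -0.7  -0.44] open 0.994 q [ 0.01  0.23  1.77  0.    1.15 -1.55]
```

Call:
servo_tool(
  targets=[10,-2,3,0.006,25,-2,2,0,30,0,0,0,15,0,0,0,0,0,0,0],
)

```text
time_s: 3.15
eef_pos: [0.5357, 0.1133, 0.0787]
eef_rot: [0.706, 0.007, 0.708, -0.008]
wrist_force: [-0.6, -0.7, -0.5]
opening: 1.001
```

```bash
python3 plan.py .5352 .1166 .059 89
```

```text
pos [0.5357 0.1133 0.0787] yaw_y 88.78 tilt [-0.0039 -0.0001]
shift tool mm [19.7  3.3 -0.5]
turn -0.0038
t 3.15 F [-0.57 -0.67 -0.53] open 1.001 q [-0.01  0.35  1.8  -0.    1.   -1.56]
```

Call:
servo_tool(
  targets=[10,1,0,0,10,1,0,0,0,0,0,0,0,0,0,0,0,0,0,0],
)

```text
time_s: 3.65
eef_pos: [0.5378, 0.1157, 0.0608]
eef_rot: [0.707, 0.007, 0.707, -0.007]
wrist_force: [0.5, -0.4, 0.1]
opening: 0.996
```

```bash
python3 plan.py .5352 .1166 .059 89
```

```text
pos [0.5378 0.1157 0.0608] yaw_y 88.81 tilt [ 0.0009 -0.    ]
shift tool mm [ 1.8  0.9 -2.6]
turn -0.0032
t 3.65 F [ 0.5  -0.43  0.09] open 0.996 q [-0.    0.38  1.8  -0.    0.96 -1.55]
```

Call:
servo_tool(
  targets=[1,1,-2.5,0,0,0,0,0,0,0,0,0,0,0,0,0,0,0,0,0],
  fingers=45,
)

```text
time_s: 4.15
eef_pos: [0.535, 0.1168, 0.0596]
eef_rot: [0.707, 0.007, 0.707, -0.007]
wrist_force: [-0.6, 1.1, 2.8]
opening: 0.652
```

Call:
servo_tool(
  targets=[0,0,0,0,0,0,0,0,0,0,0,0,0,0,0,0,0,0,0,0],
)

```text
time_s: 4.65
eef_pos: [0.5351, 0.1168, 0.0596]
eef_rot: [0.707, 0.007, 0.707, -0.007]
wrist_force: [-1.4, 0.7, 4.4]
opening: 0.646
```

```bash
python3 plan.py .5352 .1166 .059 89
```

```text
pos [0.5351 0.1168 0.0596] yaw_y 88.81 tilt [0.0004 0.0001]
shift tool mm [ 0.6 -0.2  0.1]
turn -0.0034
t 4.65 F [-1.37  0.71  4.44] open 0.646 q [-0.    0.38  1.8   0.    0.96 -1.55]
```

Call:
servo_tool(
  targets=[-10,0,0,0,-30,0,0,0,-45,0,0,0,-45,0,0,0,-10,0,0,0],
)

```text
time_s: 5.15
eef_pos: [0.5378, 0.1168, 0.2053]
eef_rot: [0.71, 0.007, 0.704, -0.007]
wrist_force: [0.3, -1.5, -1.3]
opening: 0.649
```

```bash
python3 plan.py .5112 -.0285 .20 80
```

```text
pos [0.5378 0.1168 0.2053] yaw_y 88.81 tilt [ 0.0093 -0.0001]
shift tool mm [   5.1 -145.8  -23.6]
turn 0.1538
t 5.15 F [ 0.35 -1.52 -1.32] open 0.649 q [-0.    0.17  1.73 -0.    1.24 -1.55]
```

Call:
servo_tool(
  targets=[0,-25,-5,0,0,-40,-6,0,0,-40,-6,0,0,-30,-5,0,0,-10,-2,0],
)

```text
time_s: 5.65
eef_pos: [0.5068, -0.0301, 0.1986]
eef_rot: [0.707, 0.008, 0.708, -0.008]
wrist_force: [-0.4, 0.0, -2.4]
opening: 0.654
```

Call:
servo_tool(
  targets=[0,0,0,0.08,0,0,0,0.075,0,0,0,0,0,0,0,0,0,0,0,0],
)

```text
time_s: 6.15
eef_pos: [0.5077, -0.0273, 0.199]
eef_rot: [0.704, 0.061, 0.705, -0.061]
wrist_force: [0.2, 1.0, -1.9]
opening: 0.652
```

```bash
python3 plan.py .5112 -.0285 .20 80; python3 snap.py wrist w3; python3 snap.py side s3;
```

```text
pos [ 0.5077 -0.0273  0.199 ] yaw_y 80.05 tilt [-0.0005  0.0002]
shift tool mm [-1.  -0.6  3.6]
turn 0.0008
t 6.15 F [ 0.16  1.   -1.93] open 0.652 q [-0.29  0.09  1.83  0.    1.22 -1.68]
```

View pics/w3.png

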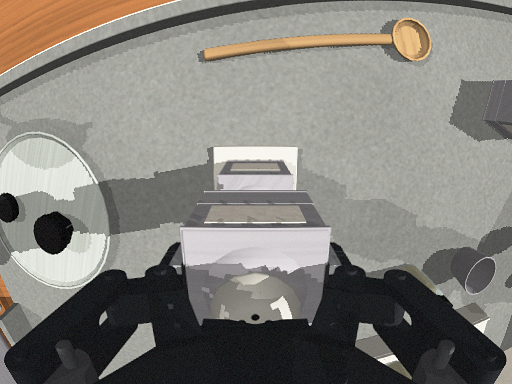

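View pics/s3.png

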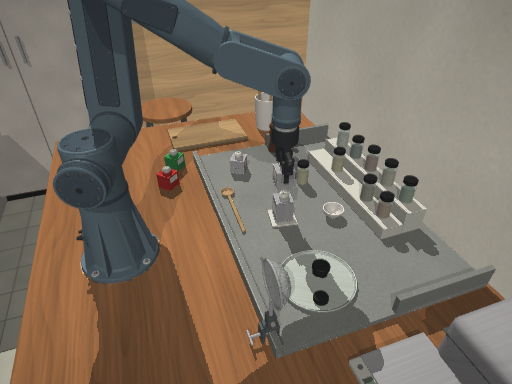

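```bash
cat > align.py <<'E'
import sys
from cloud import *
f,zb,zh=sys.argv[1],float(sys.argv[2]),float(sys.argv[3])
z=np.load(f+".npz");W,_=cloud("wrist",f+".npz");X=W.reshape(-1,3)
L=(X-z["t"])@z["R"]  # tool coords
for nm,a,b in [("held body",zh-.05,zh-.012),("held upper",zh-.012,zh+.003),("bot rim",zb-.004,zb+.003),("bot body",zb-.06,zb-.006),("foot",.0225,.031)]:
    m=(X[:,2]>a)&(X[:,2]<b)&(abs(L[:,1])<.06)&(abs(L[:,2])<.06)
    Q=L[m][:,1:]*1000
    if len(Q)<20: print(nm,len(Q)); continue
    print(nm,len(Q),"y",np.percentile(Q[:,0],[1,5,95,99]).round(1),"z front",np.percentile(Q[:,1],[1,5,50]).round(1))
E
python3 align.py w3 .102 .2155
```

```text
held body 3250 y [-40.8 -36.1  34.   39.9] z front [-27.4 -27.3 -26.8]
held upper 10554 y [-33.3 -27.8  26.9  32.6] z front [-27.4 -27.1 -16.7]
bot rim 1208 y [-28.1 -25.7  25.   27.3] z front [-24.9 -24.6 -19.4]
bot body 712 y [-27.  -24.9  23.9  26.2] z front [-24.9 -24.8 -24.4]
foot 1602 y [-41.8 -40.1  39.3  41.1] z front [-37.8 -37.1 -28.9]
```

Call:
servo_tool(
  targets=[0,-0.5,2.5,0,10,0,0,0,12,0,0,0,5,0,0,0,0,0,0,0],
)

```text
time_s: 6.75
eef_pos: [0.5092, -0.0284, 0.1705]
eef_rot: [0.703, 0.062, 0.705, -0.062]
wrist_force: [0.7, 0.0, -1.2]
opening: 0.649
```

```bash
python3 plan.py .5102 -.0284 .1436 80; python3 snap.py wrist w4; python3 align.py w4 .102 .189
```

```text
pos [ 0.5092 -0.0284  0.1705] yaw_y 79.92 tilt [-0.0031  0.001 ]
shift tool mm [26.9  0.2  1.1]
turn -0.0013
t 6.75 F [ 0.7   0.05 -1.23] open 0.649 q [-0.29  0.14  1.84  0.    1.16 -1.68]
held body 3457 y [-40.6 -37.5  36.6  39.9] z front [-27.5 -27.3 -26.8]
held upper 11042 y [-33.6 -27.8  26.9  32.5] z front [-27.3 -27.  -15.4]
bot rim 802 y [-27.1 -24.8  25.8  28.1] z front [-26.3 -25.9 -23.3]
bot body 980 y [-26.4 -24.2  24.8  27.1] z front [-26.1 -26.  -25.6]
foot 1893 y [-40.9 -39.2  39.8  41.7] z front [-38.9 -38.3 -30.1]
```

Call:
servo_tool(
  targets=[0,0.3,1,0,6,0,0,0,7,0,0,0,6,0,0,0,0,0,0,0],
)

```text
time_s: 7.3
eef_pos: [0.5104, -0.0283, 0.1519]
eef_rot: [0.704, 0.062, 0.705, -0.062]
wrist_force: [-0.3, -0.4, -1.7]
opening: 0.655
```

Call:
servo_tool(
  targets=[4,0,0,0,3,0,0,0,0,0,0,0,0,0,0,0,0,0,0,0],
)

```text
time_s: 7.8
eef_pos: [0.5114, -0.0286, 0.1465]
eef_rot: [0.705, 0.062, 0.704, -0.062]
wrist_force: [0.6, 0.5, -0.9]
opening: 0.647
```

```bash
python3 plan.py .5102 -.0284 .1436 80
```

```text
pos [ 0.5114 -0.0286  0.1465] yaw_y 79.93 tilt [ 0.0004 -0.0001]
shift tool mm [ 2.9 -0.  -1.2]
turn -0.0013
t 7.8 F [ 0.58  0.52 -0.93] open 0.647 q [-0.29  0.17  1.86 -0.    1.11 -1.68]
```

Call:
servo_tool(
  targets=[1,0,0,0,1,0,0,0,1,0,0,0,1,0,0,0,0,0,0,0],
)

```text
time_s: 8.3
eef_pos: [0.5115, -0.0286, 0.1435]
eef_rot: [0.704, 0.062, 0.704, -0.062]
wrist_force: [-4.8, 1.0, 10.0]
opening: 0.649
```

```bash
python3 plan.py .5102 -.0284 .1436 80
```

```text
pos [ 0.5115 -0.0286  0.1435] yaw_y 79.94 tilt [ 0.0003 -0.0002]
shift tool mm [-0.1 -0.  -1.3]
turn -0.0011
t 8.3 F [-4.81  1.03 10.03] open 0.649 q [-0.29  0.18  1.86 -0.    1.11 -1.68]
```

Call:
servo_tool(
  targets=[-0.5,0,0,0,0,0,0,0,0,0,0,0,0,0,0,0,0,0,0,0],
  fingers=85,
)

```text
time_s: 8.8
eef_pos: [0.5112, -0.0285, 0.1426]
eef_rot: [0.704, 0.062, 0.704, -0.062]
wrist_force: [-0.2, 0.3, -1.3]
opening: 1.0
```

```bash
python3 plan.py .5102 -.0284 .1436 80
```

```text
pos [ 0.5112 -0.0285  0.1426] yaw_y 79.93 tilt [-0.0002  0.0001]
shift tool mm [-1. -0. -1.]
turn -0.0013
t 8.8 F [-0.19  0.34 -1.31] open 1.0 q [-0.29  0.18  1.86  0.    1.1  -1.68]
```

Call:
servo_tool(
  targets=[-10,0,0,0,-30,0,0,0,-40,0,0,0,-40,0,0,0,-15,0,0,0],
)

```text
time_s: 9.3
eef_pos: [0.5131, -0.029, 0.2833]
eef_rot: [0.707, 0.062, 0.702, -0.063]
wrist_force: [0.3, 0.1, 0.7]
opening: 0.996
```

```bash
python3 plan.py .4635 .2989 .17 60.3; python3 snap.py wrist w5; python3 snap.py side s5; python3 - <<'E'
from fit import *
for n,f in [("wrist","w5"),("side","s5")]:
  X=cloud(n,f+".npz")[0].reshape(-1,3);X=X[np.isfinite(X[:,0])]
  for k,c,z,a in [("col",(.511,-.029),.160,-10)]:
    print(f,k,*fitsq2(X,c,a,z),neck(X,c,z+.017,z+.027) )
    m=(np.hypot(X[:,0]-c[0],X[:,1]-c[1])<.027)&(X[:,2]>z-.006)&(X[:,2]<z+.006); print(np.median(X[m][:,2]))
E
```

```text
pos [ 0.5131 -0.029   0.2833] yaw_y 79.93 tilt [ 0.0072 -0.0021]
shift tool mm [ 112.2  314.3 -107. ]
turn 0.3427
t 9.3 F [0.33 0.12 0.73] open 0.996 q [-0.29  0.01  1.73  0.    1.39 -1.68]
w5 col [ 0.5124 -0.0292] ang -10.2 half 0.0280 (array([ 0.5115, -0.0294,  0.1803]), array([ 0.5123, -0.0296]), 0.0143, 931)
0.15955830421487066
s5 col [ 0.5113 -0.0326] ang -8.6 half 0.0244 (array([ 0.51  , -0.0329,  0.1799]), array([ 0.5111, -0.0309]), 0.014, 43)
0.16017009685333447
```

View pics/w5.png

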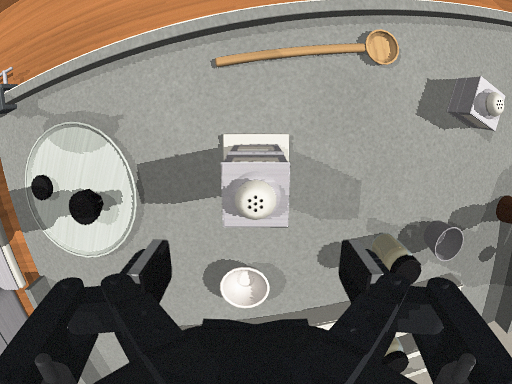

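View pics/s5.png

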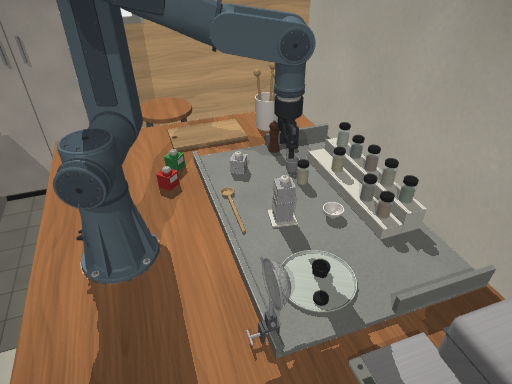

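Call:
servo_tool(
  targets=[0,25,-8,0,0,40,-13,0,0,45,-15,0,0,45,-15,0,5,45,-15,0],
)

```text
time_s: 9.9
eef_pos: [0.4804, 0.1814, 0.272]
eef_rot: [0.704, 0.062, 0.705, -0.062]
wrist_force: [0.9, -0.4, 0.5]
opening: 0.998
```

```bash
python3 plan.py .4635 .2989 .17 60.3
```

```text
pos [0.4804 0.1814 0.272 ] yaw_y 79.89 tilt [-0.0007 -0.0001]
shift tool mm [102.  112.7 -37.2]
turn 0.3419
t 9.9 F [ 0.9  -0.38  0.54] open 0.998 q [ 0.13  0.03  1.74 -0.    1.37 -1.26]
```

Call:
servo_tool(
  targets=[10,40,-14,0,25,40,-13,0,25,25,-8,0,20,7,-2,0.1,10,0,0,0.14],
)

```text
time_s: 10.4
eef_pos: [0.4617, 0.2974, 0.1789]
eef_rot: [0.69, 0.146, 0.694, -0.148]
wrist_force: [0.5, -0.0, 0.5]
opening: 0.996
```

```bash
python3 plan.py .4635 .2989 .17 60.3
```

```text
pos [0.4617 0.2974 0.1789] yaw_y 66.06 tilt [-0.0056 -0.0019]
shift tool mm [8.9 2.1 1.1]
turn 0.1006
t 10.4 F [ 0.5  -0.    0.46] open 0.996 q [ 0.36  0.21  1.74  0.    1.2  -0.8 ]
```

Call:
servo_tool(
  targets=[5,0,0,0.1,0,0,0,0,0,0,0,0,0,0,0,0,0,0,0,0],
)

```text
time_s: 10.9
eef_pos: [0.4647, 0.2966, 0.1782]
eef_rot: [0.684, 0.18, 0.684, -0.18]
wrist_force: [1.0, -0.6, 0.1]
opening: 0.995
```

```bash
python3 snap.py wrist w6; python3 plan.py .4635 .2989 .059 60.3;  python3 - <<'E'
from fit import *
for n,f in [("wrist","w6")]:
  X=cloud(n,f+".npz")[0].reshape(-1,3);X=X[np.isfinite(X[:,0])]
  for k,c,z,a in [("t2",(.4635,.299),.076,-29.7)]:
    print(f,k,*fitsq2(X,c,a,z),neck(X,c,z+.017,z+.027) )
E
```

```text
pos [0.4647 0.2966 0.1782] yaw_y 60.49 tilt [0.0007 0.0003]
shift tool mm [119.2   1.3  -2.2]
turn 0.0032
t 10.95 F [0.51 0.1  0.67] open 0.997 q [ 0.35  0.21  1.74  0.    1.19 -0.7 ]
w6 t2 [0.4636 0.3003] ang -29.8 half 0.0282 (array([0.4626, 0.3006, 0.0963]), array([0.4633, 0.3003]), 0.0143, 1113)
```

View pics/w6.png

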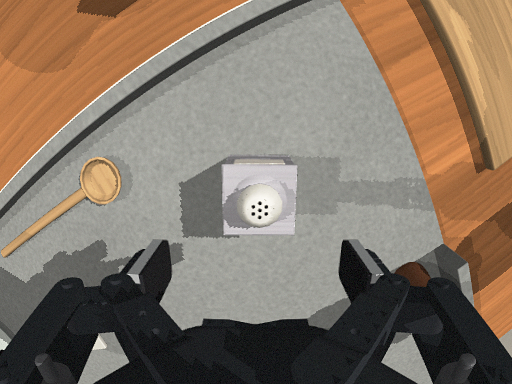

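Call:
servo_tool(
  targets=[10,2,-2.5,0.003,30,0,0,0,40,0,0,0,30,0,0,0,7,0,0,0],
)

```text
time_s: 11.45
eef_pos: [0.4601, 0.2986, 0.0566]
eef_rot: [0.681, 0.18, 0.686, -0.183]
wrist_force: [-1.3, -0.1, -0.2]
opening: 0.997
```

Call:
servo_tool(
  targets=[1,0,0,0,0,0,0,0,0,0,0,0,0,0,0,0,0,0,0,0],
)

```text
time_s: 11.95
eef_pos: [0.4639, 0.2999, 0.0609]
eef_rot: [0.684, 0.182, 0.683, -0.181]
wrist_force: [-0.5, 0.7, 0.1]
opening: 0.999
```

```bash
python3 plan.py .4636 .2998 .059 60.3
```

```text
pos [0.4639 0.2999 0.0609] yaw_y 60.28 tilt [0.0019 0.0007]
shift tool mm [ 1.9 -0.2 -0.2]
turn -0.0004
t 11.95 F [-0.53  0.66  0.11] open 0.999 q [ 0.36  0.39  1.79 -0.    0.96 -0.69]
```

Well centred; close on it.

Call:
servo_tool(
  targets=[1,0,0,0,0,0,0,0,0,0,0,0,0,0,0,0,0,0,0,0],
  fingers=45,
)

```text
time_s: 12.45
eef_pos: [0.4635, 0.2997, 0.0591]
eef_rot: [0.684, 0.182, 0.683, -0.181]
wrist_force: [-0.1, -0.1, 4.1]
opening: 0.65
```

Call:
servo_tool(
  targets=[0,0,0,0,0,0,0,0,0,0,0,0,0,0,0,0,0,0,0,0],
)

```text
time_s: 12.95
eef_pos: [0.4635, 0.2997, 0.0591]
eef_rot: [0.684, 0.181, 0.683, -0.181]
wrist_force: [-0.6, -0.2, 4.8]
opening: 0.652
```

```bash
python3 plan.py .4636 .2998 .059 60.3
```

```text
pos [0.4635 0.2997 0.0591] yaw_y 60.27 tilt [0.0006 0.0002]
shift tool mm [0.1 0.1 0. ]
turn -0.0004
t 12.95 F [-0.64 -0.19  4.79] open 0.652 q [ 0.36  0.39  1.79 -0.    0.96 -0.69]
```

Call:
servo_tool(
  targets=[-10,0,0,0,-35,0,0,0,-50,0,0,0,-50,0,0,0,-45,0,0,0],
)

```text
time_s: 13.45
eef_pos: [0.4627, 0.2994, 0.251]
eef_rot: [0.683, 0.181, 0.684, -0.181]
wrist_force: [1.0, -0.6, -0.9]
opening: 0.65
```

Call:
servo_tool(
  targets=[-15,0,0,-0.12,0,0,0,-0.12,0,0,0,-0.104,0,-20,6,0,0,-40,13,0],
)

```text
time_s: 13.95
eef_pos: [0.4705, 0.2382, 0.2636]
eef_rot: [0.704, 0.061, 0.705, -0.06]
wrist_force: [0.5, -0.5, -1.2]
opening: 0.651
```

```bash
python3 plan.py .5115 -.029 .257 80
```

```text
pos [0.4705 0.2382 0.2636] yaw_y 80.20 tilt [-0.0011  0.0006]
shift tool mm [   6.4 -256.3   85.9]
turn 0.0036
t 13.95 F [ 0.48 -0.47 -1.16] open 0.651 q [ 0.24  0.07  1.72  0.    1.36 -1.16]
```

Call:
servo_tool(
  targets=[0,-40,13,0,0,-42,14,0,0,-42,14,0,0,-42,14,0,0,-42,14,0],
)

```text
time_s: 14.45
eef_pos: [0.5026, 0.0188, 0.2637]
eef_rot: [0.704, 0.062, 0.705, -0.062]
wrist_force: [0.9, -0.5, -1.5]
opening: 0.65
```

Call:
servo_tool(
  targets=[0,-32,12,0,0,-14,5,0.003,0,0,0,0,0,0,0,0,0,0,0,0],
)

```text
time_s: 14.95
eef_pos: [0.5117, -0.0265, 0.2636]
eef_rot: [0.704, 0.062, 0.705, -0.062]
wrist_force: [-0.8, -0.2, -1.4]
opening: 0.651
```

```bash
python3 plan.py .5115 -.029 .255 80;python3 snap.py wrist w7; python3 align.py w7 .160 .279
```

```text
pos [ 0.5117 -0.0265  0.2636] yaw_y 79.90 tilt [-0.0006  0.0006]
shift tool mm [ 8.6 -2.5  0.3]
turn -0.0018
t 14.95 F [-0.77 -0.22 -1.44] open 0.651 q [-0.28  0.03  1.75  0.    1.36 -1.68]
held body 3101 y [-40.7 -34.3  33.3  40. ] z front [-28.6 -28.4 -27.9]
held upper 10036 y [-33.6 -27.8  27.1  32.9] z front [-28.5 -28.2 -19. ]
bot rim 1385 y [-30.2 -27.9  22.7  25.1] z front [-27.3 -26.9 -20.5]
bot body 741 y [-29.6 -27.4  22.4  24.6] z front [-28.6 -28.4 -26.8]
foot 1052 y [-43.5 -41.2  37.2  39.3] z front [-41.1 -40.9 -32.6]
```

View pics/w7.png

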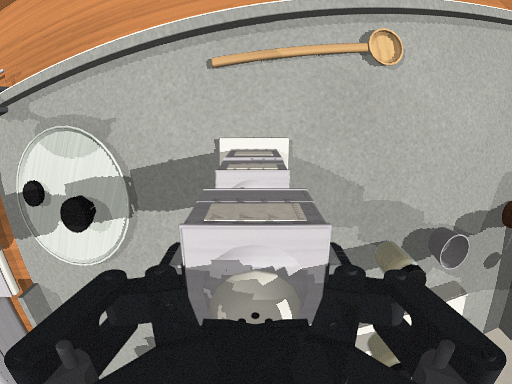

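Call:
servo_tool(
  targets=[0,-2.2,1.2,0,12,0,0,0,15,0,0,0,7,0,0,0,0,0,0,0],
)

```text
time_s: 15.5
eef_pos: [0.5118, -0.0297, 0.2279]
eef_rot: [0.703, 0.063, 0.705, -0.062]
wrist_force: [0.5, -0.9, -0.6]
opening: 0.645
```

```bash
python3 plan.py .5117 -.0287 .2011 80;python3 snap.py wrist w8; python3 align.py w8 .160 .247
```

```text
pos [ 0.5118 -0.0297  0.2279] yaw_y 79.83 tilt [-0.0032  0.001 ]
shift tool mm [26.9  1.  -0.2]
turn -0.003
t 15.5 F [ 0.53 -0.93 -0.61] open 0.645 q [-0.29  0.07  1.79  0.    1.29 -1.68]
held body 3430 y [-40.9 -37.5  36.8  40. ] z front [-28.6 -28.4 -27.9]
held upper 11256 y [-33.8 -27.8  26.9  32.9] z front [-28.5 -28.  -16.5]
bot rim 864 y [-27.  -24.7  26.1  28.7] z front [-27.7 -27.6 -25. ]
bot body 1096 y [-26.6 -24.3  25.6  27.9] z front [-28.6 -28.3 -27.2]
foot 1253 y [-40.3 -38.3  40.8  42.6] z front [-41.5 -41.3 -33. ]
```

Call:
servo_tool(
  targets=[0,0.7,0.4,0,6,0,0,0,7,0,0,0,6,0,0,0,0,0,0,0],
)

```text
time_s: 16.05
eef_pos: [0.5126, -0.0294, 0.2094]
eef_rot: [0.704, 0.063, 0.705, -0.063]
wrist_force: [-0.5, -0.2, -2.2]
opening: 0.646
```

Call:
servo_tool(
  targets=[3,0,0,0,2,0,0,0,2,0,0,0,0,0,0,0,0,0,0,0],
)

```text
time_s: 16.55
eef_pos: [0.5134, -0.0296, 0.2039]
eef_rot: [0.704, 0.063, 0.704, -0.063]
wrist_force: [0.4, 0.5, -0.8]
opening: 0.647
```

```bash
python3 plan.py .5117 -.0287 .2011 80
```

```text
pos [ 0.5134 -0.0296  0.2039] yaw_y 79.81 tilt [ 0.0001 -0.    ]
shift tool mm [ 2.8  0.6 -1.8]
turn -0.0032
t 16.55 F [ 0.36  0.52 -0.84] open 0.647 q [-0.29  0.1   1.81  0.    1.23 -1.68]
```

Call:
servo_tool(
  targets=[1,0,-0.3,0,1,0,0,0,1,0,0,0,1,0,0,0,0,0,0,0],
)

```text
time_s: 17.05
eef_pos: [0.5133, -0.0296, 0.2011]
eef_rot: [0.704, 0.063, 0.704, -0.063]
wrist_force: [-3.9, 1.0, 7.1]
opening: 0.649
```

```bash
python3 plan.py .5117 -.0287 .2011 80
```

```text
pos [ 0.5133 -0.0296  0.2011] yaw_y 79.82 tilt [ 0.0005 -0.0003]
shift tool mm [-0.   0.6 -1.7]
turn -0.0031
t 17.05 F [-3.86  0.99  7.14] open 0.649 q [-0.29  0.1   1.81 -0.    1.23 -1.68]
```

Call:
servo_tool(
  targets=[-0.5,0,0,0,0,0,0,0,0,0,0,0,0,0,0,0,0,0,0,0],
  fingers=85,
)

```text
time_s: 17.55
eef_pos: [0.513, -0.0296, 0.2001]
eef_rot: [0.704, 0.063, 0.704, -0.063]
wrist_force: [-0.1, -0.5, -0.7]
opening: 0.999
```

Call:
servo_tool(
  targets=[-10,0,0,0,-30,0,0,0,-40,0,0,0,-40,0,0,0,-15,0,0,0],
)

```text
time_s: 18.05
eef_pos: [0.5146, -0.03, 0.3408]
eef_rot: [0.707, 0.062, 0.702, -0.063]
wrist_force: [0.7, -0.1, -0.5]
opening: 0.992
```

```bash
python3 plan.py .5195 -.2797 .20 62; python3 snap.py wrist w9; python3 snap.py side s9; python3 - <<'E'
from fit import *
for n,f in [("wrist","w9"),("side","s9")]:
  X=cloud(n,f+".npz")[0].reshape(-1,3);X=X[np.isfinite(X[:,0])]
  for k,c,z,a in [("col",(.512,-.029),.218,-10)]:
    print(f,k,*fitsq2(X,c,a,z),neck(X,c,z+.017,z+.027) )
    m=(np.hypot(X[:,0]-c[0],X[:,1]-c[1])<.027)&(X[:,2]>z-.006)&(X[:,2]<z+.006); print(np.median(X[m][:,2]))
  print(f,neck(X,(.519,-.28),.042,.056,.035),"lid",neck(X,(.477,-.362),.03,.042,.035))
E
```

```text
pos [ 0.5146 -0.03    0.3408] yaw_y 79.82 tilt [ 0.0074 -0.0022]
shift tool mm [ 141.4 -244.8   47.9]
turn 0.311
t 18.05 F [ 0.71 -0.11 -0.5 ] open 0.992 q [-0.29 -0.02  1.65 -0.    1.5  -1.68]
w9 col [ 0.5134 -0.0302] ang -10.1 half 0.0283 (array([ 0.5121, -0.0302,  0.2382]), array([ 0.5129, -0.0303]), 0.0144, 933)
0.2175946660520667
w9 (array([ 0.5194, -0.2766,  0.0493]), array([ 0.5199, -0.2791]), 0.0255, 647) lid (array([ 0.4774, -0.3601,  0.035 ]), array([ 0.4775, -0.3623]), 0.0203, 311)
s9 col [ 0.51   -0.0338] ang -8.4 half 0.0240 (array([ 0.5109, -0.0335,  0.2381]), array([ 0.5113, -0.0329]), 0.0128, 39)
0.21870281415948256
s9 (array([ 0.5165, -0.2829,  0.0493]), array([ 0.5181, -0.2803]), 0.0252, 211) lid (array([ 0.4752, -0.3646,  0.0349]), array([ 0.4755, -0.3637]), 0.0199, 162)
```

View pics/w9.png

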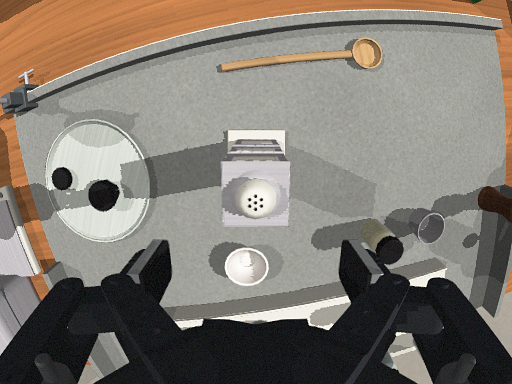

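View pics/s9.png

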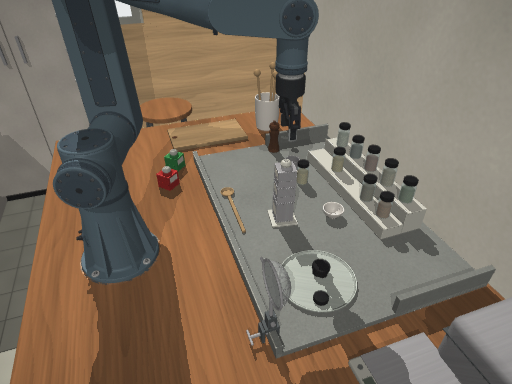

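Call:
servo_tool(
  targets=[0,-30,5,0,0,-45,9,0,0,-45,9,0,0,-45,9,0,0,-40,8,0],
)

```text
time_s: 18.65
eef_pos: [0.5151, -0.24, 0.3328]
eef_rot: [0.703, 0.064, 0.705, -0.062]
wrist_force: [0.7, 0.3, -0.1]
opening: 0.997
```

Call:
servo_tool(
  targets=[20,-30,6,0,30,-10,2,-0.1,40,0,0,-0.1,30,0,0,-0.1,10,0,0,0],
)

```text
time_s: 19.15
eef_pos: [0.514, -0.2771, 0.1991]
eef_rot: [0.703, -0.041, 0.708, 0.046]
wrist_force: [-1.2, 1.3, 0.1]
opening: 0.991
```

```bash
python3 plan.py .5195 -.2797 .15 97
```

```text
pos [ 0.514  -0.2771  0.1991] yaw_y 97.02 tilt [-0.0079  0.0066]
shift tool mm [49.  -3.6  5.5]
turn 0.0004
t 19.15 F [-1.25  1.31  0.14] open 0.991 q [-0.7   0.26  1.63 -0.    1.26 -2.39]
```

Call:
servo_tool(
  targets=[15,-2,3,0,20,0,0,0,10,0,0,0,0,0,0,0,0,0,0,0],
)

```text
time_s: 19.65
eef_pos: [0.5207, -0.2811, 0.1611]
eef_rot: [0.706, -0.043, 0.705, 0.043]
wrist_force: [0.2, -0.9, 0.6]
opening: 0.995
```

```bash
python3 snap.py wrist w10; python3 plan.py .5195 -.2797 .051 97;  python3 - <<'E'
from fit import *
X=cloud("wrist","w10.npz")[0].reshape(-1,3);X=X[np.isfinite(X[:,0])]
print(neck(X,(.519,-.28),.042,.056,.035),"lid",neck(X,(.477,-.362),.03,.042,.035))
m=(np.hypot(X[:,0]-.5195,X[:,1]+.2797)>.03)&(np.hypot(X[:,0]-.5195,X[:,1]+.2797)<.045); print("floor",np.median(X[m][:,2]))
E
```

```text
pos [ 0.5209 -0.2813  0.1616] yaw_y 96.98 tilt [ 0.0016 -0.0013]
shift tool mm [110.6   1.9  -1.3]
turn -0.0003
t 19.7 F [ 0.34  0.11 -0.42] open 0.994 q [-0.7   0.32  1.64 -0.    1.18 -2.39]
(array([ 0.5183, -0.28  ,  0.0496]), array([ 0.5198, -0.2794]), 0.0253, 2753) lid (array([ 0.4771, -0.3618,  0.0351]), array([ 0.4775, -0.3628]), 0.02, 1532)
floor 0.18559871614219237
```

View pics/w10.png

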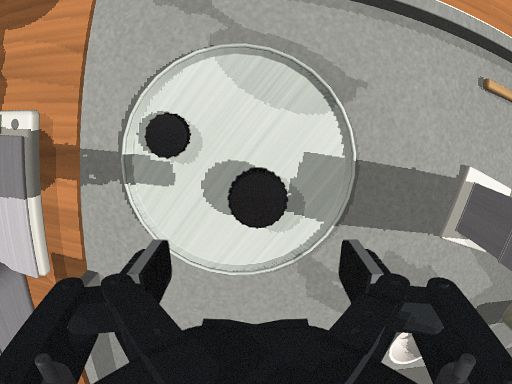

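The wrist view shows the larger ribbed cap at (257,197), centred between the jaws, with the plain lid at (167,135) clear of the fingers.

Call:
servo_tool(
  targets=[10,2,-1.3,0,30,0,0,0,30,0,0,0,20,0,0,0,6,0,0,0],
)

```text
time_s: 20.2
eef_pos: [0.5172, -0.2778, 0.0618]
eef_rot: [0.705, -0.042, 0.707, 0.044]
wrist_force: [0.0, -0.6, 0.2]
opening: 0.995
```

Call:
servo_tool(
  targets=[8,0,0,0,4,0,0,0,0,0,0,0,0,0,0,0,0,0,0,0],
)

```text
time_s: 20.7
eef_pos: [0.5192, -0.2794, 0.0532]
eef_rot: [0.706, -0.044, 0.705, 0.043]
wrist_force: [-0.2, -0.9, -0.2]
opening: 0.994
```

```bash
python3 plan.py .5196 -.2796 .051 97
```

```text
pos [ 0.5192 -0.2794  0.0532] yaw_y 97.00 tilt [ 0.0012 -0.001 ]
shift tool mm [ 2.2 -0.3  0.4]
turn 0.0
t 20.7 F [-0.2  -0.88 -0.2 ] open 0.994 q [-0.69  0.47  1.69  0.    0.98 -2.39]
```

Call:
servo_tool(
  targets=[1,-0.3,0.3,0,0,0,0,0,0,0,0,0,0,0,0,0,0,0,0,0],
  fingers=35,
)

```text
time_s: 21.2
eef_pos: [0.5194, -0.2796, 0.0519]
eef_rot: [0.706, -0.043, 0.705, 0.043]
wrist_force: [0.2, 0.0, 4.5]
opening: 0.535
```

Call:
servo_tool(
  targets=[0,0,0,0,0,0,0,0,0,0,0,0,0,0,0,0,0,0,0,0],
)

```text
time_s: 21.7
eef_pos: [0.5194, -0.2796, 0.0519]
eef_rot: [0.706, -0.043, 0.705, 0.043]
wrist_force: [-0.9, 0.3, 5.7]
opening: 0.537
```

```bash
python3 plan.py .5196 -.2796 .051 97
```

```text
pos [ 0.5194 -0.2796  0.0519] yaw_y 97.00 tilt [ 0.0009 -0.0007]
shift tool mm [ 0.9 -0.1  0.2]
turn 0.0001
t 21.7 F [-0.91  0.3   5.73] open 0.537 q [-0.69  0.47  1.69  0.    0.98 -2.39]
```

Call:
servo_tool(
  targets=[-8,0,0,0,-35,0,0,0,-50,0,0,0,-50,0,0,0,-50,0,0,0],
)

```text
time_s: 22.2
eef_pos: [0.5183, -0.2787, 0.2459]
eef_rot: [0.705, -0.043, 0.706, 0.044]
wrist_force: [1.0, -0.8, -0.2]
opening: 0.537
```

Call:
servo_tool(
  targets=[-50,0,0,0,-25,0,0,0,0,0,0,0,0,0,0,0,0,0,0,0],
)

```text
time_s: 22.7
eef_pos: [0.5182, -0.2786, 0.3171]
eef_rot: [0.705, -0.042, 0.707, 0.044]
wrist_force: [0.3, -0.3, -1.7]
opening: 0.533
```

```bash
python3 plan.py .5128 -.0302 .315 97; python3 snap.py wrist w11
```

```text
pos [ 0.5182 -0.2786  0.3171] yaw_y 97.00 tilt [-0.0029  0.0024]
shift tool mm [  2.7 247.2  25. ]
turn -0.0
t 22.7 F [ 0.35 -0.31 -1.69] open 0.533 q [-0.69  0.17  1.5  -0.    1.48 -2.39]
```

View pics/w11.png

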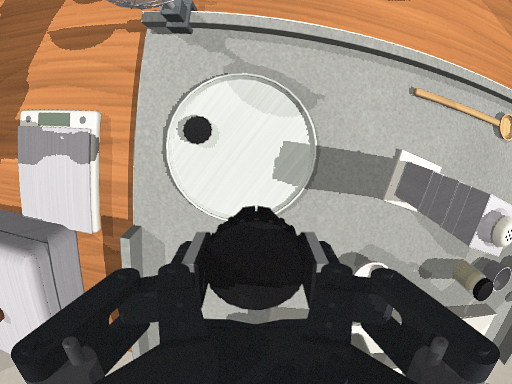

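Call:
servo_tool(
  targets=[0,25,3,0,0,42,4,0,0,45,5,0,0,45,5,0,0,45,4,0],
)

```text
time_s: 23.25
eef_pos: [0.5142, -0.0744, 0.3174]
eef_rot: [0.705, -0.042, 0.707, 0.043]
wrist_force: [0.6, 0.1, -0.3]
opening: 0.535
```

Call:
servo_tool(
  targets=[0,32,3,0,0,13,1,0,0,0,0,0,0,0,0,0,0,0,0,0],
)

```text
time_s: 23.75
eef_pos: [0.5138, -0.0325, 0.3189]
eef_rot: [0.706, -0.043, 0.706, 0.043]
wrist_force: [-0.7, 0.2, -0.7]
opening: 0.54
```

```bash
python3 plan.py .513 -.0302 .275 97
```

```text
pos [ 0.5138 -0.0325  0.3189] yaw_y 96.91 tilt [-0.0008 -0.0003]
shift tool mm [43.9  2.4 -0.4]
turn -0.0016
t 23.75 F [-0.74  0.22 -0.7 ] open 0.54 q [-0.29 -0.    1.68 -0.    1.47 -1.99]
```

Shift and lower to just above the neck, then check the alignment.

Call:
servo_tool(
  targets=[5,2.4,-0.4,0,15,0,0,0,15,0,0,0,5,0,0,0,0,0,0,0],
)

```text
time_s: 24.25
eef_pos: [0.5124, -0.0291, 0.2782]
eef_rot: [0.705, -0.043, 0.707, 0.043]
wrist_force: [0.0, -0.5, -0.7]
opening: 0.537
```

```bash
python3 plan.py .513 -.0302 .275 97; python3 snap.py wrist w12; python3 snap.py side s12; python3 snap.py scene c12; python3 - <<'E'
import cv2,numpy as np
a=cv2.imread("pics/s12.png")[120:230,230:340];b=cv2.imread("pics/c12.png")[130:260,160:290]
f=lambda x:cv2.resize(x,(390,390),interpolation=cv2.INTER_CUBIC)
cv2.imwrite("pics/z12.png",np.hstack([f(a),f(b)]))
E
```

```text
pos [ 0.5124 -0.0291  0.2782] yaw_y 96.95 tilt [-0.0021  0.0005]
shift tool mm [ 3.2 -1.2  0.4]
turn -0.001
t 24.25 F [ 0.03 -0.51 -0.71] open 0.537 q [-0.29  0.02  1.73 -0.    1.39 -1.98]
```

View pics/w12.png

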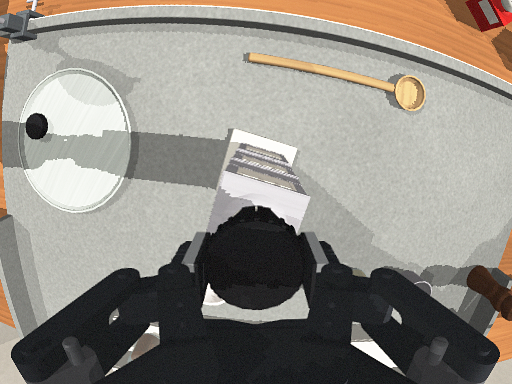

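View pics/z12.png

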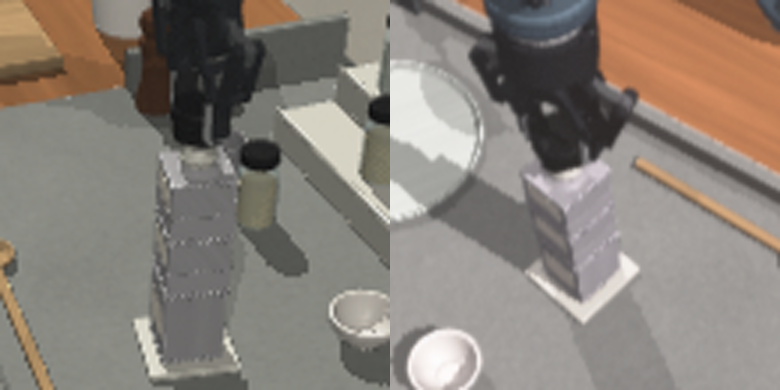

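Call:
servo_tool(
  targets=[3,-0.8,0.3,0,3,0,0,0,3,0,0,0,0,0,0,0,0,0,0,0],
)

```text
time_s: 24.9
eef_pos: [0.5133, -0.0294, 0.2702]
eef_rot: [0.706, -0.043, 0.706, 0.043]
wrist_force: [0.1, -0.7, -0.6]
opening: 0.536
```

Call:
servo_tool(
  targets=[1,0,0,0,1,0,0,0,1,0,0,0,0,0,0,0,0,0,0,0],
)

```text
time_s: 25.4
eef_pos: [0.5134, -0.0294, 0.2672]
eef_rot: [0.706, -0.043, 0.706, 0.043]
wrist_force: [0.1, -0.6, -1.2]
opening: 0.539
```

```bash
python3 plan.py .513 -.0302 .265 97
```

```text
pos [ 0.5134 -0.0294  0.2672] yaw_y 97.00 tilt [-0.0001  0.    ]
shift tool mm [ 2.2 -0.7 -0.5]
turn 0.0001
t 25.4 F [ 0.11 -0.59 -1.22] open 0.539 q [-0.29  0.03  1.75 -0.    1.36 -1.98]
```

Call:
servo_tool(
  targets=[1,-0.5,0,0,1,0,0,0,1,0,0,0,1,0,0,0,0,0,0,0],
)

```text
time_s: 25.9
eef_pos: [0.5134, -0.0299, 0.2634]
eef_rot: [0.706, -0.043, 0.706, 0.043]
wrist_force: [-1.7, 1.0, 1.2]
opening: 0.539
```

Call:
servo_tool(
  targets=[1,0,0,0,0,0,0,0,1,0,0,0,0,0,0,0,0,0,0,0],
)

```text
time_s: 26.4
eef_pos: [0.5134, -0.03, 0.2611]
eef_rot: [0.706, -0.043, 0.706, 0.043]
wrist_force: [-1.8, -0.8, 1.1]
opening: 0.533
```

```bash
python3 plan.py .513 -.0302 .2551 97
```

```text
pos [ 0.5134 -0.03    0.2611] yaw_y 97.00 tilt [-0.0003  0.    ]
shift tool mm [ 6.  -0.2 -0.4]
turn 0.0
t 26.4 F [-1.82 -0.82  1.12] open 0.533 q [-0.29  0.04  1.75 -0.    1.35 -1.98]
```

Call:
servo_tool(
  targets=[1,0,0,0,0,0,0,0,1,0,0,0,0,0,0,0,0,0,0,0],
)

```text
time_s: 26.9
eef_pos: [0.5135, -0.03, 0.2593]
eef_rot: [0.706, -0.043, 0.706, 0.043]
wrist_force: [-1.1, 0.7, 1.8]
opening: 0.537
```

```bash
python3 plan.py .513 -.0302 .2551 97
```

```text
pos [ 0.5135 -0.03    0.2593] yaw_y 97.00 tilt [ 0. -0.]
shift tool mm [ 4.2 -0.1 -0.5]
turn -0.0
t 26.9 F [-1.05  0.7   1.79] open 0.537 q [-0.29  0.04  1.75 -0.    1.35 -1.98]
```

```bash
python3 snap.py wrist w13; python3 snap.py side s13; python3 snap.py scene c13; python3 - <<'E'
import cv2,numpy as np
a=cv2.imread("pics/s13.png")[120:200,245:325];b=cv2.imread("pics/c13.png")[140:220,180:260]
f=lambda x:cv2.resize(x,(390,390),interpolation=cv2.INTER_CUBIC)
cv2.imwrite("pics/z13.png",np.hstack([f(a),f(b)]))
from cloud import *
for f in ["w11","w12","w13"]:
    z=np.load(f+".npz");W,_=cloud("wrist",f+".npz");L=(W-z["t"])@z["R"]
    # cap top in tool x
    r=np.hypot(L[...,1],L[...,2]); m=(r<.018)&(L[...,0]<.04)&(L[...,0]>-.05)
    print(f,m.sum(),"cap top tool x mm",np.percentile(L[m][:,0]*1000,[5,50,95]).round(1), np.median(W[m][:,2]))
E
```

```text
w11 4722 cap top tool x mm [-48.8   1.9   2.9] 0.31524261919222935
w12 4730 cap top tool x mm [-48.7   1.9   2.8] 0.2763521794206335
w13 4771 cap top tool x mm [-48.8   1.9   2.9] 0.2574313666954311
```

View pics/w13.png

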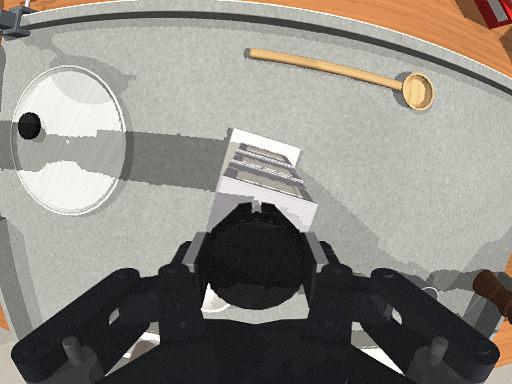

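View pics/z13.png

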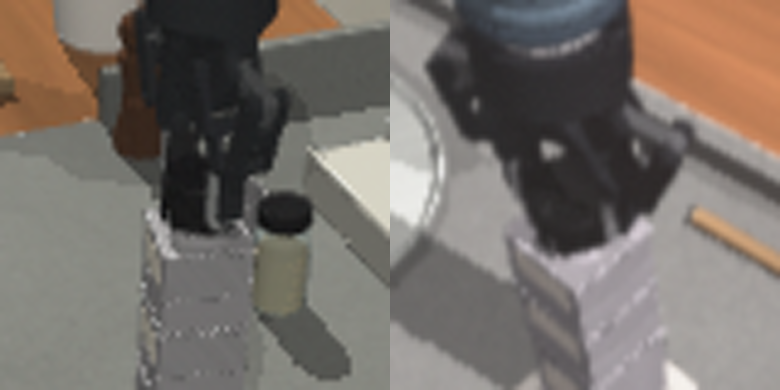

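Call:
servo_tool(
  targets=[1,0,0,0,0,0,0,0,1,0,0,0,0,0,0,0,0,0,0,0],
)

```text
time_s: 27.55
eef_pos: [0.5133, -0.0299, 0.2569]
eef_rot: [0.706, -0.043, 0.706, 0.043]
wrist_force: [-0.4, 0.5, -2.0]
opening: 0.538
```

```bash
python3 plan.py .513 -.0302 .2551 97
```

```text
pos [ 0.5133 -0.0299  0.2569] yaw_y 97.00 tilt [-0.0006  0.0002]
shift tool mm [ 1.8 -0.2 -0.3]
turn 0.0
t 27.55 F [-0.43  0.53 -2.03] open 0.538 q [-0.29  0.04  1.76  0.    1.34 -1.98]
```

Call:
servo_tool(
  targets=[0.5,0,0,0,0.5,0,0,0,0.5,0,0,0,0,0,0,0,0,0,0,0],
)

```text
time_s: 28.05
eef_pos: [0.5135, -0.03, 0.2559]
eef_rot: [0.706, -0.043, 0.706, 0.043]
wrist_force: [-0.1, 0.7, 0.0]
opening: 0.538
```

```bash
python3 plan.py .513 -.0302 .2551 97
```

```text
pos [ 0.5135 -0.03    0.2559] yaw_y 97.00 tilt [ 0.0003 -0.0001]
shift tool mm [ 0.8 -0.1 -0.6]
turn 0.0
t 28.05 F [-0.1   0.75  0.01] open 0.538 q [-0.29  0.04  1.76 -0.    1.34 -1.98]
```

Call:
servo_tool(
  targets=[0.5,0,0,0,0.5,0,0,0,0.5,0,0,0,0,0,0,0,0,0,0,0],
)

```text
time_s: 28.55
eef_pos: [0.5138, -0.0301, 0.2552]
eef_rot: [0.706, -0.043, 0.705, 0.043]
wrist_force: [-1.3, 0.7, 5.6]
opening: 0.537
```

```bash
python3 plan.py .513 -.0302 .2551 97
```

```text
pos [ 0.5138 -0.0301  0.2552] yaw_y 97.00 tilt [ 0.0013 -0.0004]
shift tool mm [ 0.1 -0.  -0.8]
turn 0.0001
t 28.55 F [-1.33  0.71  5.63] open 0.537 q [-0.29  0.05  1.76 -0.    1.34 -1.98]
```

Call:
servo_tool(
  targets=[0.5,0,0,0,0.5,0,0,0,0,0,0,0,0,0,0,0,0,0,0,0],
)

```text
time_s: 29.05
eef_pos: [0.5143, -0.0301, 0.2551]
eef_rot: [0.707, -0.044, 0.705, 0.043]
wrist_force: [-2.6, 0.9, 9.9]
opening: 0.535
```

```bash
python3 plan.py .513 -.0302 .2551 97
```

```text
pos [ 0.5143 -0.0301  0.2551] yaw_y 97.01 tilt [ 0.0027 -0.0008]
shift tool mm [ 0.   0.1 -1.3]
turn 0.0001
t 29.05 F [-2.61  0.88  9.91] open 0.535 q [-0.29  0.05  1.76  0.    1.33 -1.98]
```

Call:
servo_tool(
  targets=[0.5,0,0,0,0.5,0,0,0,0.5,0,0,0,0,0,0,0,0,0,0,0],
)

```text
time_s: 29.55
eef_pos: [0.5151, -0.0303, 0.2552]
eef_rot: [0.708, -0.044, 0.704, 0.043]
wrist_force: [-3.6, 1.0, 17.2]
opening: 0.533
```

```bash
python3 plan.py .513 -.0302 .2551 97; python3 snap.py wrist w14; python3 snap.py side s14; python3 snap.py scene c14; python3 - <<'E'
import cv2,numpy as np
a=cv2.imread("pics/s14.png")[120:200,245:325];b=cv2.imread("pics/c14.png")[140:220,180:260]
f=lambda x:cv2.resize(x,(390,390),interpolation=cv2.INTER_CUBIC)
cv2.imwrite("pics/z14.png",np.hstack([f(a),f(b)]))
from fit import *
for f in ["w14"]:
    z=np.load(f+".npz");W,_=cloud("wrist",f+".npz");L=(W-z["t"])@z["R"]
    r=np.hypot(L[...,1],L[...,2]); m=(r<.018)&(L[...,0]<.04)&(L[...,0]>-.03)
    print(f,m.sum(),"cap top tool x mm",np.percentile(L[m][:,0]*1000,[5,50,95]).round(1), np.median(W[m][:,2]))
    X=W.reshape(-1,3);c=(.5134,-.0302)
    for zz in (.218,.160,.102):
        m=(np.hypot(X[:,0]-c[0],X[:,1]-c[1])<.045)&(abs(X[:,2]-zz)<.006); print(zz,m.sum(),np.median(X[m][:,2]).round(4))
E
```

```text
pos [ 0.5151 -0.0303  0.2552] yaw_y 97.01 tilt [ 0.0052 -0.0015]
shift tool mm [ 0.1  0.4 -2. ]
turn 0.0002
t 29.55 F [-3.63  1.01 17.23] open 0.533 q [-0.29  0.05  1.76  0.    1.33 -1.98]
w14 4173 cap top tool x mm [0.9 1.8 2.8] 0.2533627207158557
0.218 3142 0.2176
0.16 339 0.161
0.102 208 0.1017
```

View pics/w14.png

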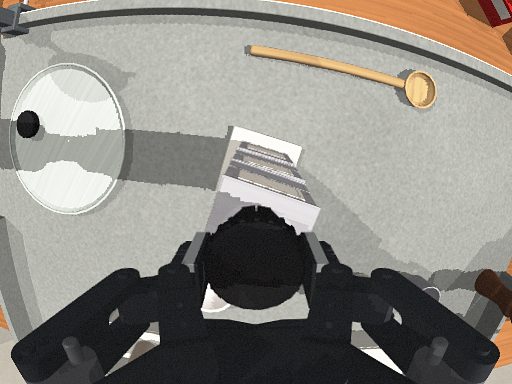

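View pics/z14.png

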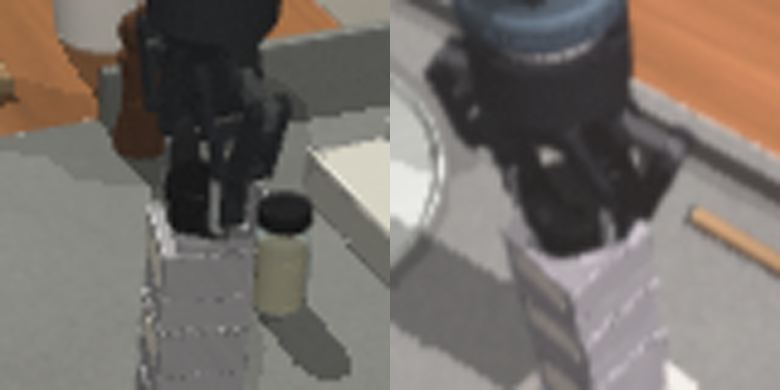

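View pics/s14.png

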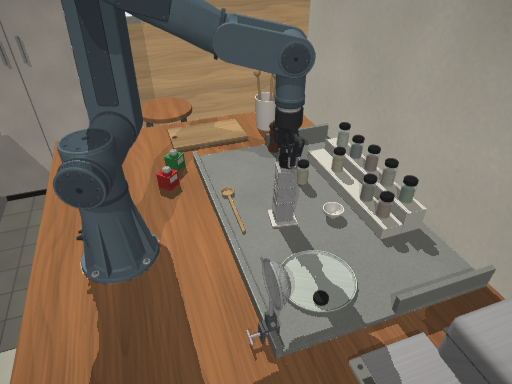

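Call:
servo_tool(
  targets=[0,0,0,0,0,0,0,0,0,0,0,0,0,0,0,0,0,0,0,0],
)

```text
time_s: 30.2
eef_pos: [0.515, -0.0303, 0.2552]
eef_rot: [0.708, -0.044, 0.704, 0.043]
wrist_force: [-4.5, 1.1, 16.1]
opening: 0.534
```

```bash
python3 plan.py; python3 - <<'E'
from h import *
print(workorder.hand_in()); show()
E
```

```text
pos [ 0.515  -0.0303  0.2552] yaw_y 97.01 tilt [ 0.0052 -0.0015]
t 30.2 F [-4.54  1.13 16.07] open 0.534 q [-0.29  0.05  1.76  0.    1.33 -1.98]
the job is handed in; nothing more can be done
None
the job is handed in; nothing more can be done
```

I stacked both loose tins on the bottom tin, released them, and snapped the cap onto the top neck. The job was handed in at 30.2 s with the cap still gripped and pressed down at about 16 N.

**Tins:** After release, the rims measured about 0.160 m and 0.218 m high, as a fully seated stack should. Both tins were square with the column to within about half a degree by the wrist camera. The side camera's angle fit differed by up to 2°, but it saw few points.

**Cap:** It came to a hard stop at a tool height of 0.2552 m, against 0.2551 m expected for fully home. The wrist camera put the cap's top at 0.2534 m against the nominal 0.254 m, and the cap had not slipped in the grip.

**What did not fully agree:**
- I never saw the 8–12 N peak of the click. Force is only reported at the end of each move, and those readings were 1–2 N, falling to about zero before the hard stop. I take the cap as home from its height and the hard stop.
- Under the final press the tool moved about 2 mm in x and tilted 0.3°.

The bystanders, including the twist lid, looked unmoved in the last pictures. I did not measure them again.

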